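# Crack the vacuum test pot and hold it ajar

### The job

The leak test of the welded spout is over: turn both hold-down cleats of the little vacuum pot clear of its clear lid, then take the lid by its black knob and pull it straight up until the tight seal lets go. Do not snatch it wide open: keep it only ajar, a finger's breadth (about 15 mm) above the rim, level and over the pot, so that the air creeps in without disturbing the spout. Finish like that, with the gripper still holding the lid by itself, and leave the parts lying round the pot alone.

Things in the scene. Friction and masses are not known exactly. Their poses are not given: they have to be found in the camera images.
- test_pot: Vacuum test pot, fixed: round aluminium body, 124 mm wide at the rim, 100 mm bore, on a round plate 154 mm wide, 10 mm thick. Origin on its axis at worktop height; y points to its left cleat, z up; a dial gauge at the front and a brass hose barb at the back stick out between the cleats (85 and 102 mm from the axis, below 60 mm height). A white spout insert stands in the bore and stays there.
- pot_rim (a point): Centre of the pot's flat top rim, 70 mm above the worktop; axes as the pot's. Beyond the pot and to its right the housing of the grey press overhangs the worktop, its underside 0.49 m up: bring the arm in from the robot's side, in front of it.
- pot_lid: The lid, loose, 0.22 to 0.4 kg, origin at lid_underside. The tight seal grips it: four sprung black rubber segments in the rim bear on the spigot above its bead. Besides the lid's weight it takes a pull of about 8 to 15 N, felt at once and for the first 4 to 5 mm of lift; then the bead slips past, the pull drops suddenly, and at 8 mm the lid is free.
- lid_underside (a point): Centre of the lid's face that lies on the rim (at pot_rim when shut), z up. The lid is a clear disc, 120 mm in diameter and 10 mm thick, with a beaded spigot below this face, 92 mm wide and 10 mm deep, in the pot's bore.
- lid_knob (a point): Centre of the black ribbed round knob on the lid's axis, where it is gripped: 33 mm in diameter and 22 mm high, on a thin stem, its foot 11 mm above the lid's top face. This point is 32 mm above lid_underside, 102 mm above the worktop when shut.
- cleat_left_grip (a point): Left cleat (+y side of the pot): middle of its upright dark steel wing, on its vertical swivel axis, 74 mm from the pot's axis, 108 mm above the worktop. The wing is 10 mm thick, 34 mm long, from 94 to 120 mm height, in line with the cleat's nose; x points along the nose, z up. The nose reaches 26 mm from the axis, is 14 mm wide, its top at 88 mm height, and passes 0.8 mm over the lid.
- cleat_right_grip (a point): The same point of the right cleat (-y side of the pot), alike in all measures.
- cleat_left (a joint): Turn of the left cleat about its swivel axis (rad), anticlockwise from above positive, range -1.9 to 1.9. 0: nose points at the pot's axis, over the lid's edge, keeping it shut. It may be turned away either way; beyond 1.05 either way it is clear of the lid (1.57: nose along the lid's edge). It stays where it is left; friction about 0.08 N m.
- cleat_right (a joint): The same for the right cleat.
- spout_near: Bystander: loose white spout insert, 51 mm wide, 27 mm high; origin at the centre of its underside.
- cap_near: Bystander: loose round yellow screw cap, 58 mm wide, 12 mm high; origin at the centre of its underside.
- side_cutters: Bystander: loose side cutters, 114 mm long, 45 mm wide, 12 mm high; origin at the centre of their underside.

How it is judged:
By the outcome, as a careful person would: the job done as asked, in the order asked, and still so for the second after the job is handed in, while the arm keeps its last pose, push and grip.
It also fails if it takes over 61 s, if anything falls off the work surface, if the arm or the gripper's body presses on something with over 40 N, if the wrist force passes 120 N, or if a joint passes its speed limit or range.

### The arm

A 6-joint arm with a two-finger parallel gripper is mounted at the origin on a cart in front of the work surface, level with it; the furniture and walls round the work are solid. World frame = base frame: x ahead of the robot, y to its left, z up, the work surface at z = 0. Lengths are in m, angles in rad, forces in N, time in s.
With the tool pointing down it reaches from about 0.3 to 0.875 m from the base axis. Payload 6.4 kg.
Tool frame: the origin (TCP) lies between the finger pads; the fingertips stand 8 mm ahead of it and the grasp point (between the pads) lies 11 mm behind it (ctrl.finger_overhang is the distance from the TCP to the fingertips, in m); z points along the fingers, y is the line along which they close (so a half turn about z gives the same grasp; the last joint's range is limited). The gripper opens to 85 mm and grips with 20 to 120 N. Pads are 22 mm wide; open, the fingers measure 114 mm over their backs; the gripper's body (76 mm by 85 mm) begins 54 mm behind the grasp point. The pads swing forward as they close: fully open they stand 13 mm farther back than shut.
Start: joints at [-1.476, 0.181, 1.607, -0, 1.354, -0.206], TCP at [0.17, -0.549, 0.239] pointing down, gripper open.
Joint ranges: [-2.99, 2.99], [-0.89, 2.07], [0.3, 2.58], [-1.14, 4.28], [0, 2.63], [-3.12, 3.12]. Speed limits (rad/s): [2.57, 2.57, 3.01, 3.14, 3.14, 3.14].

### API

Orientations are given as a unit quaternion [w, x, y, z].
In Python, from bench import ctrl, camera gives the robot as it stands.
- The arm moves only by the shell command python3 -m pendant 'ROWS' [OPENING]. ROWS is JSON, a list of rows, each a list of 6 numbers: the shift along the world's x, y, z normalised to -1 to 1, where 1 is 200 mm, then the turn, a rotation vector about the world's x, y, z normalised to -1 to 1, where 1 is pi/2 rad. In form: [[dx, dy, dz, rx, ry, rz], ...]. A call has exactly 10 rows; each row shifts and turns the commanded pose from where the row before left it; what a row does not reach is not made up. A row lasts 1/8 s, in which the tool goes at most 62.5 mm and 10.7 degrees, less where a joint would pass 70% of its speed; a pose out of reach is approached as far as the arm can. A call with a number of a shift or a turn outside -1 to 1 is refused whole. A call with a gripper value outside its range is refused whole. OPENING is the opening, from -1 (shut) to 1 (fully open), set as the call begins (- or left out, the last holds). The fingers move at their own pace and stop on an object; the grip force is fixed at half the most. Time passes only in rows, so rows that do not move let the fingers close, or fill a call up. It gives the time, the measured TCP pose, the force, the opening and the grip force at its end, in the units of the state.
- ctrl.get_obs(): the state, without advancing time (a new reading comes with each control period).
- camera(name): name is "scene" or "side" or "wrist"; returns a dict with "color" (480x640x3 uint8, blue, green, red), "fx", "fy", "cx", "cy" (pixels), "xyz" and "rotation" of the camera in the world; the wrist camera has in their place "hand_eye" (4x4, takes a point from camera to tool coordinates, whose origin is the TCP and whose axes are the flange's). Camera axes: x right, y down, z forward; pixel columns grow to the right and rows downward; lengths in m; the calibration is good to about 2 mm. A picture is of the moment at which its call begins: read the wrist's pose just before it. There is no depth.
- ctrl.hand_in(): hands the job in; it is judged then, once.
The state is a dict: "time_s": time; "q": joint angles; "dq": joint speeds; "joint_efforts": joint torques, N m; "eef_pos": TCP position; "eef_rot": TCP orientation; "wrist_force": force on the tool from outside, world axes, zero at the start; "torque": the same for the moment, N m; "opening": opening from 0.0 (shut) to 1.0 (fully open); "grasp_force": force on a finger pad.
Only numpy, scipy, OpenCV 4.12 (cv2) and the standard library are available. Lean on these libraries where they do the work, as an engineer would, in place of code of your own. Each camera call takes 0.05 s, during which the arm holds its last target. There are 200 camera calls.

## Working session

There is one attempt and no reset: what is moved stays moved. The work goes in short steps, Python scripts to look and compute and a shell command to move; the robot and the scene stay as the last step left them, time stands still between calls to the robot, and variables do not carry over. Pictures are saved under pics/ and viewed, at most 10 in all, crops included, and the job is handed in when it is done.

```bash
mkdir -p pics
python3 - <<'E'
from bench import ctrl,camera
import cv2
o=ctrl.get_obs();print({k:o[k] for k in('time_s','eef_pos','eef_rot','opening','wrist_force')})
for n in('scene','side'):
    c=camera(n);cv2.imwrite(f'pics/{n}1.png',c['color']);print(n,c['fx'],c['fy'],c['cx'],c['cy'],c['xyz'],c['rotation'])
c=camera('wrist');print(c['hand_eye'])
E
```

```text
{'time_s': 0.0, 'eef_pos': array([ 0.17033259, -0.54864334,  0.23841342]), 'eef_rot': array([-8.44501253e-04,  9.88709117e-01,  1.49845145e-01,  4.55631033e-05]), 'opening': 0.9980711217331828, 'wrist_force': array([-0.60300638,  0.67399107, -0.36674017])}
scene 447.15970212456 447.15970212456 314.2453784481585 240.81737010729958 [-0.13684289 -0.53539741  0.48176708] [-0.47914808  0.75994717 -0.37799741  0.22364118]
side 444.01724715578007 444.01724715578007 320.51738256635485 245.39809586170256 [ 0.38558718 -0.84976153  0.48449558] [-0.51785198  0.8536751  -0.04673569  0.0297307 ]
[[-6.54897052e-04 -9.55061974e-01 -2.96405462e-01  7.61297481e-02]
 [ 9.99999785e-01 -6.30584652e-04 -1.77626583e-04 -1.17697450e-03]
 [-1.72643396e-05 -2.96405514e-01  9.55062182e-01 -1.34469700e-01]
 [ 0.00000000e+00  0.00000000e+00  0.00000000e+00  1.00000000e+00]]
```

View pics/scene1.png

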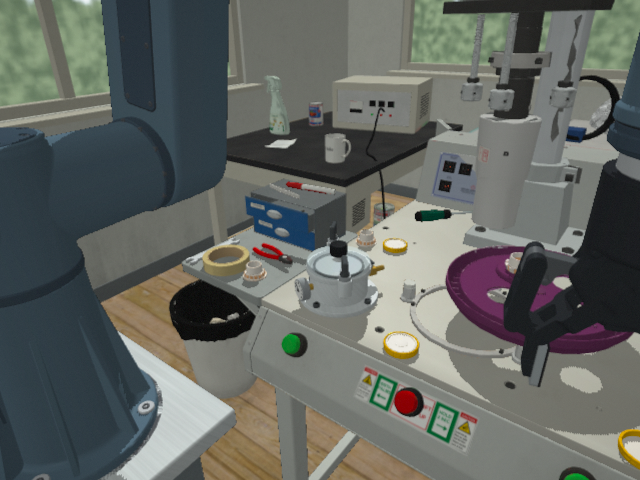

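View pics/side1.png

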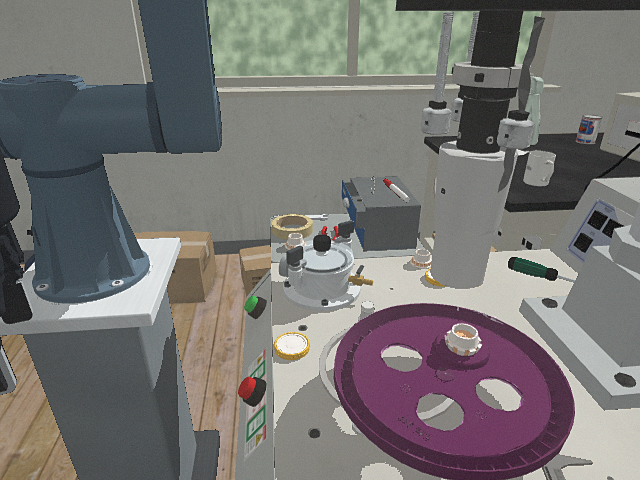

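The pot's knob is at about (339,248) in scene and (322,243) in side. The gauge is at (303,288) and the barb at (377,267) in scene. I'll crop closer and triangulate.

```bash
cat > h.py <<'E'
import numpy as np,cv2
from scipy.spatial.transform import Rotation as R
def rot(q): return R.from_quat([q[1],q[2],q[3],q[0]]).as_matrix()
def cam(c,o=None):
    K=(c['fx'],c['fy'],c['cx'],c['cy'])
    if 'hand_eye' in c:
        T=np.eye(4);T[:3,:3]=rot(o['eef_rot']);T[:3,3]=o['eef_pos'];T=T@np.array(c['hand_eye']);return K,T[:3,3],T[:3,:3]
    return K,np.array(c['xyz']),rot(c['rotation']) if np.size(c['rotation'])==4 else np.array(c['rotation'])
def ray(C,u,v):
    (fx,fy,cx,cy),p,M=C;d=M@np.array([(u-cx)/fx,(v-cy)/fy,1]);return p,d/np.linalg.norm(d)
def atz(C,u,v,z):
    p,d=ray(C,u,v);return p+d*(z-p[2])/d[2]
def tri(rs):
    A=sum(np.eye(3)-np.outer(d,d) for p,d in rs);b=sum((np.eye(3)-np.outer(d,d))@p for p,d in rs);return np.linalg.solve(A,b)
E
python3 - <<'E'
from h import *
from bench import camera
c=camera('scene');d=camera('side');S=cam(c);D=cam(d)
print(tri([ray(S,339,248),ray(D,322,243)]),atz(S,339,248,.105),atz(D,322,243,.105))
print('gauge',atz(S,302,289,.04),'barb',atz(S,380,266,.04),'barbD',atz(D,370,282,.04))
a=c['color'][205:325,285:395];b=d['color'][205:325,270:380]
cv2.imwrite('pics/crop1.png',np.hstack([cv2.resize(x,None,fx=3.6,fy=3.6,interpolation=2) for x in(a,b)]))
E
```

```text
[ 0.47170886 -0.10928064  0.10141655] [ 0.4660144  -0.11326213  0.105     ] [ 0.4708927  -0.11625729  0.105     ]
gauge [ 0.39513242 -0.08012017  0.04      ] barb [ 0.55282237 -0.15239882  0.04      ] barbD [ 0.5567258  -0.15884683  0.04      ]
```

View pics/crop1.png

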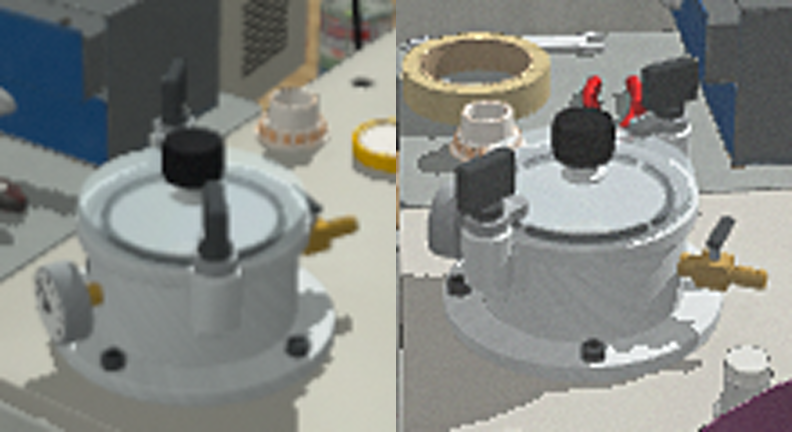

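```bash
python3 -m pendant '[[0.14,0.22,0.03,0,0,0],[0.14,0.22,0.03,0,0,0],[0.14,0.22,0.03,0,0,0],[0.14,0.22,0.03,0,0,0],[0.14,0.22,0,0,0,0],[0.14,0.22,0,0,0,0],[0.14,0.22,0,0,0,0],[0.14,0.22,0,0,0,0],[0.14,0.22,0,0,0,0],[0.14,0.22,0,0,0,0]]'
python3 - <<'E'
from h import *
from bench import camera,ctrl
o=ctrl.get_obs();c=camera('wrist');print(o['time_s'],o['eef_pos'],o['eef_rot'],c['fx'],c['cx'],c['cy'])
cv2.imwrite('pics/w1.png',c['color'])
E
```

```text
time_s: 1.5
eef_pos: [0.4511, -0.1076, 0.2635]
eef_rot: [0.0, 0.989, 0.15, 0.0]
wrist_force: [-0.0, -0.3, 0.1]
opening: 1.0
grasp_force: 0.0
1.5 [ 0.45110254 -0.10761419  0.26348655] [2.48712322e-04 9.88713725e-01 1.49816637e-01 2.88475338e-04] 344.24338766897745 317.2437845376031 227.86938994024592
```

View pics/w1.png

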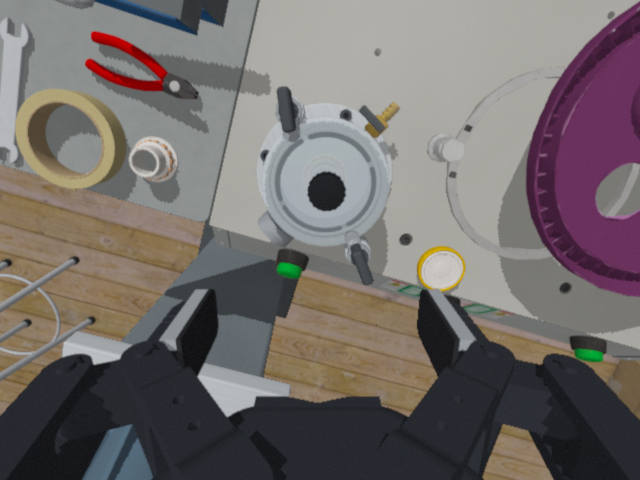

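The knob is at (326,191), the left wing at (287,109), the right wing at (359,262). The cap is at (441,269), the spout at (152,159) and the cutters are at upper left.

Run:
```python
from h import *
from bench import camera,ctrl
o=ctrl.get_obs();c=camera('wrist');C=cam(c,o)
for n,u,v,z in[('knob',326,191,.113),('wA',287,109,.12),('wAends1',284,90,.12),('wAe2',291,128,.12),('wB',359,262,.12),('wBe1',353,243,.12),('wBe2',366,281,.12),('gauge',274,226,.04),('barb',388,113,.04),('cap',441,269,.012),('spout',146,160,.027)]: print(n,atz(C,u,v,z).round(4))
x=c['color'][75:295,245:405];cv2.imwrite('pics/w1c.png',cv2.resize(x,None,fx=2.7,fy=2.7,interpolation=2))
```

```text
knob [ 0.4746 -0.1021  0.113 ]
wA [ 0.5274 -0.0537  0.12  ]
wAends1 [ 0.5397 -0.0478  0.12  ]
wAe2 [ 0.5149 -0.0605  0.12  ]
wB [ 0.4248 -0.1482  0.12  ]
wBe1 [ 0.4398 -0.1374  0.12  ]
wBe2 [ 0.4095 -0.1602  0.12  ]
gauge [ 0.408  -0.0658  0.04  ]
barb [ 0.5542 -0.1425  0.04  ]
cap [ 0.407  -0.2732  0.012 ]
spout [0.4338 0.0841 0.027 ]
```

View pics/w1c.png

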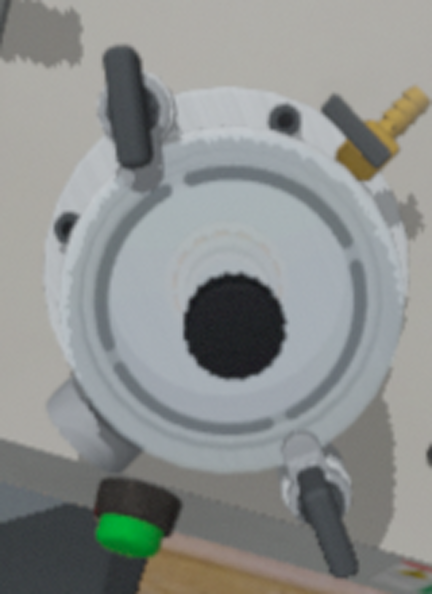

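Run:
```python
from h import *
from bench import camera,ctrl
o=ctrl.get_obs();c=camera('wrist');C=cam(c,o)
f=lambda x,y,z:atz(C,245+x/2.7,75+y/2.7,z)
print(C[1])
P={}
for n,x,y,z in[('knob',235,326,.113),('lidrim',237,300,.07),('wA1',122,50,.12),('wA2',137,165,.12),('wB1',313,472,.12),('wB2',345,572,.12),('gauge',90,425,.04),('barbtip',418,95,.04)]: P[n]=f(x,y,z);print(n,P[n].round(4))
A=(P['wA1']+P['wA2'])/2;B=(P['wB1']+P['wB2'])/2
v=A-B;print('A',A,'B',B,'mid',(A+B)/2,np.linalg.norm(v),'yaw y',np.degrees(np.arctan2(v[1],v[0])))
for w in'AB':
  d=P['w'+w+'1']-P['w'+w+'2'];print(w,np.linalg.norm(d),np.degrees(np.arctan2(d[1],d[0])))
print(R.from_matrix(rot(o['eef_rot'])).as_matrix().round(3),o['q'])
```

```text
[ 0.52404527 -0.08129174  0.39788575]
knob [ 0.4707 -0.1109  0.113 ]
lidrim [ 0.4719 -0.1131  0.07  ]
wA1 [ 0.537  -0.0555  0.12  ]
wA2 [ 0.5085 -0.0683  0.12  ]
wB1 [ 0.4345 -0.1487  0.12  ]
wB2 [ 0.4045 -0.1707  0.12  ]
gauge [ 0.4007 -0.0752  0.04  ]
barbtip [ 0.5585 -0.1552  0.04  ]
A [ 0.522765   -0.06188804  0.12      ] B [ 0.4195075  -0.15969526  0.12      ] mid [ 0.47113625 -0.11079165  0.12      ] 0.14222644526875397 yaw y 43.44725688628993
A 0.031266078952213366 24.162950623246296
B 0.03721848828152759 36.15354541608253
[[ 0.953  0.302  0.001]
 [ 0.302 -0.953  0.001]
 [ 0.001 -0.001 -1.   ]] [-4.86504170e-01 -9.72935864e-02  1.84620779e+00  1.64207170e-03
  1.39260226e+00  7.77551522e-01]
```

Run:
```python
from h import *
from bench import camera,ctrl
S=cam(camera('scene'));D=cam(camera('side'))
a=tri([ray(S,333,230),ray(D,345.6,230)]);b=tri([ray(S,344.4,263.9),ray(D,295,254.4)])
k=tri([ray(S,285+193/3.6,205+157/3.6),ray(D,270+187/3.6,205+138/3.6)])
print(a,b,k,a-b,np.degrees(np.arctan2(*(a-b)[1::-1])),np.linalg.norm((a-b)[:2]),ctrl.finger_overhang)
print(atz(S,333,230,.108),atz(S,344.4,263.9,.108),atz(D,345.6,230,.108),atz(D,295,254.4,.108))
```

```text
[ 0.52547252 -0.05714505  0.10265068] [ 0.4180293  -0.15834759  0.10724757] [ 0.47167703 -0.10838047  0.10006587] [ 0.10744321  0.10120254 -0.00459689] 43.286771684071994 0.14760080331954525 0.008
[ 0.5186399  -0.06175655  0.108     ] [ 0.41770831 -0.15842434  0.108     ] [ 0.52273993 -0.07138786  0.108     ] [ 0.41778871 -0.1607704   0.108     ]
```

```bash
python3 -m pendant '[[0.1,0.06,-0.06,0,0,0.04],[0.1,0.06,-0.06,0,0,0.04],[0.1,0.06,-0.06,0,0,0],[0.07,0.06,-0.06,0,0,0],[0,0,-0.06,0,0,0],[0,0,-0.06,0,0,0],[0,0,-0.06,0,0,0],[0,0,0,0,0,0],[0,0,0,0,0,0],[0,0,0,0,0,0]]' 0.2
python3 - <<'E'
from h import *
from bench import camera,ctrl
o=ctrl.get_obs();c=camera('wrist');np.savez('w2.npz',p=o['eef_pos'],q=o['eef_rot'])
C=cam(c,o);print(o['eef_pos'],rot(o['eef_rot'])[:,0])
cv2.imwrite('pics/w2.png',cv2.resize(c['color'][150:450,120:520],None,fx=2,fy=2))
E
```

```text
time_s: 3.0
eef_pos: [0.5248, -0.0614, 0.1799]
eef_rot: [0.0, 0.977, 0.212, 0.001]
wrist_force: [0.9, -0.2, 0.8]
opening: 0.602
grasp_force: 0.0
[ 0.52475936 -0.06135669  0.17994661] [9.10426723e-01 4.13669454e-01 8.74670367e-04]
```

View pics/w2.png

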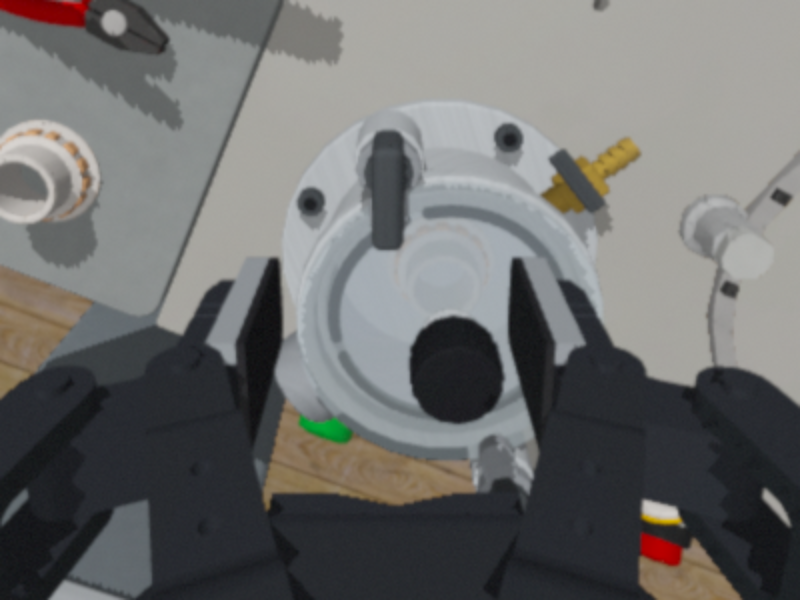

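The wing is vertical in the image at about (388,190), so the tool yaw matches, and it is centred between the fingers to about 1 mm.

Run:
```python
from h import *
from bench import camera,ctrl
o=ctrl.get_obs();c=camera('wrist');C=cam(c,o);X=rot(o['eef_rot'])
for n,x,y,z in[('far',388,133,.12),('near',388,248,.094),('near120',388,235,.12),('knobtop',457,362,.113),('base',390,150,.088)]:
    p=atz(C,120+x/2,150+y/2,z);print(n,p.round(4),((p-o['eef_pos'])@X).round(4))
for z in(.12,.094):
  for s in(-.017,.017):
    d=X[:,0]*s+[.525,-.059,z];q=C[2].T@(d-C[1]);print(z,s,(q[0]/q[2]*C[0][0]+C[0][2]-120)*2,(q[1]/q[2]*C[0][1]+C[0][3]-150)*2)
```

```text
far [ 0.5444 -0.0491  0.12  ] [ 0.0229 -0.003   0.0599]
near [ 0.4998 -0.0689  0.094 ] [-0.0259 -0.0034  0.0859]
near120 [ 0.5149 -0.0624  0.12  ] [-0.0095 -0.0032  0.0599]
knobtop [ 0.4792 -0.1039  0.113 ] [-0.0591  0.0199  0.0669]
base [ 0.5311 -0.0555  0.088 ] [ 0.0081 -0.0027  0.0919]
0.12 -0.017 391.708357898147 253.9948744883941
0.12 0.017 391.494563674141 148.6756696561344
0.094 -0.017 391.9306922616447 221.47797585661647
0.094 0.017 391.7500582865142 126.20756217765705
```

```bash
python3 -m pendant '[[-0.003,0.016,-0.1,0,0,0],[0,0,-0.1,0,0,0],[0,0,-0.1,0,0,0],[0,0,-0.05,0,0,0],[0,0,-0.035,0,0,0],[0,0,0,0,0,0],[0,0,0,0,0,0],[0,0,0,0,0,0],[0,0,0,0,0,0],[0,0,0,0,0,0]]'
python3 -m pendant '[[0,0,0,0,0,0],[0,0,0,0,0,0],[0,0,0,0,0,0],[0,0,0,0,0,0],[0,0,0,0,0,0],[0,0,0,0,0,0],[0,0,0,0,0,0],[0,0,0,0,0,0],[0,0,0,0,0,0],[0,0,0,0,0,0]]' -1
```

```text
time_s: 4.35
eef_pos: [0.5239, -0.058, 0.1025]
eef_rot: [0.0, 0.977, 0.212, 0.0]
wrist_force: [-1.8, -0.2, 0.1]
opening: 0.602
grasp_force: 0.0
time_s: 5.6
eef_pos: [0.5242, -0.0589, 0.1026]
eef_rot: [0.001, 0.977, 0.211, 0.0]
wrist_force: [0.8, -5.9, -0.7]
opening: 0.105
grasp_force: 61.3
```

```bash
python3 -m pendant '[[0,-0.003,0,0,0,-0.08],[0,0,0,0,0,-0.08],[0,0,0,0,0,-0.08],[0,0,0,0,0,-0.08],[0,0,0,0,0,-0.08],[0,0,0,0,0,-0.08],[0,0,0,0,0,-0.08],[0,0,0,0,0,-0.08],[0,0,0,0,0,-0.08],[0,0,0,0,0,0]]'
```

```text
time_s: 6.85
eef_pos: [0.5243, -0.0589, 0.1025]
eef_rot: [-0.0, 0.939, -0.345, 0.001]
wrist_force: [2.0, -3.4, -1.1]
opening: 0.106
grasp_force: 61.3
```

```bash
python3 -m pendant '[[0,0,0,0,0,0],[0,0,0,0,0,0],[0,0,0,0,0,0],[0,0,0,0,0,0],[0,0,0.02,0,0,0],[0,0,0.05,0,0,0],[0,0,0.08,0,0,0],[0,0,0.08,0,0,0],[0,0,0.08,0,0,0],[0,0,0.08,0,0,0]]' -0.1
python3 -m pendant '[[-0.06,-0.06,0,0,0,0.09],[-0.06,-0.06,0,0,0,0.09],[-0.06,-0.06,0,0,0,0.09],[-0.06,-0.06,0,0,0,0.09],[-0.06,-0.06,0,0,0,0.09],[-0.06,-0.06,0,0,0,0.1],[-0.06,-0.06,0,0,0,0.1],[-0.06,-0.05,0,0,0,0.1],[-0.05,-0.04,0,0,0,0.1],[0,0,0,0,0,0]]' 0.2
python3 - <<'E'
from h import *
from bench import camera,ctrl
o=ctrl.get_obs();c=camera('wrist')
C=cam(c,o);X=rot(o['eef_rot']);print(o['time_s'],o['eef_pos'],np.degrees(np.arctan2(X[1,0],X[0,0])))
for z in(.12,.094):
  for s in(-.017,.017):
    d=X[:,0]*s+[.417,-.161,z];q=C[2].T@(d-C[1]);print(z,s,(q[0]/q[2]*C[0][0]+C[0][2]-120)*2,(q[1]/q[2]*C[0][1]+C[0][3]-150)*2)
cv2.imwrite('pics/w3.png',cv2.resize(c['color'][150:450,120:520],None,fx=2,fy=2))
E
```

```text
time_s: 8.1
eef_pos: [0.524, -0.0587, 0.1818]
eef_rot: [-0.0, 0.939, -0.345, 0.0]
wrist_force: [0.4, -0.8, -0.9]
opening: 0.449
grasp_force: 0.0
time_s: 9.35
eef_pos: [0.4176, -0.161, 0.1809]
eef_rot: [0.0, 0.951, 0.309, 0.0]
wrist_force: [0.4, 0.3, 0.4]
opening: 0.6
grasp_force: 0.0
9.35 [ 0.41758307 -0.16103163  0.18091255] 35.97732337916093
0.12 -0.017 396.55196997223334 257.8727350238462
0.12 0.017 396.57861467538396 153.52137060907535
0.094 -0.017 396.27545013428073 225.1096142072489
0.094 0.017 396.2870485790253 130.6230480762498
```

View pics/w3.png

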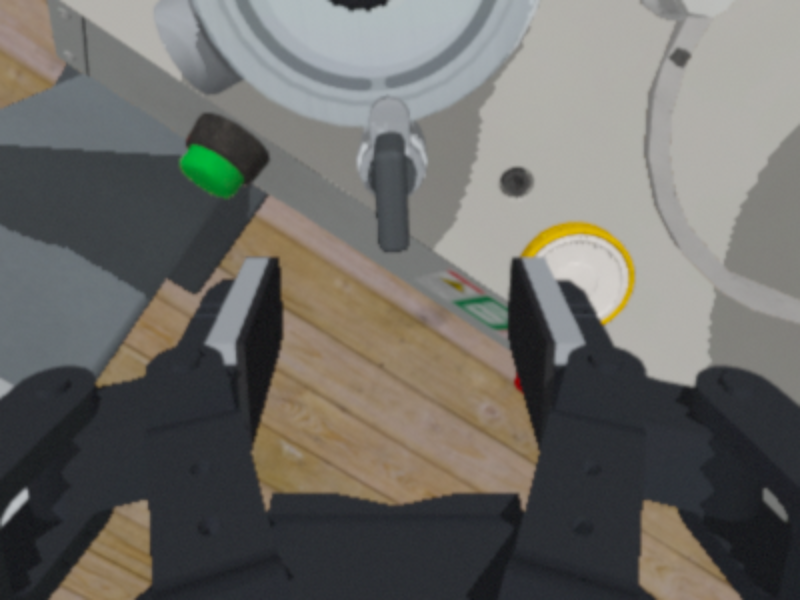

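```bash
python3 -m pendant '[[-0.003,0.009,-0.1,0,0,0.025],[0,0,-0.1,0,0,0],[0,0,-0.1,0,0,0],[0,0,-0.05,0,0,0],[0,0,-0.04,0,0,0],[0,0,0,0,0,0],[0,0,0,0,0,0],[0,0,0,0,0,0],[0,0,0,0,0,0],[0,0,0,0,0,0]]'
python3 -m pendant '[[0,0,0,0,0,0],[0,0,0,0,0,0],[0,0,0,0,0,0],[0,0,0,0,0,0],[0,0,0,0,0,0],[0,0,0,0,0,0],[0,0,0,0,0,0],[0,0,0,0,0,0],[0,0,0,0,0,0],[0,0,0,0,0,0]]' -1
python3 -m pendant '[[0,0,0,0,0,-0.1],[0,0,0,0,0,-0.1],[0,0,0,0,0,-0.1],[0,0,0,0,0,-0.1],[0,0,0,0,0,-0.1],[0,0,0,0,0,-0.1],[0,0,0,0,0,-0.1],[0,0,0,0,0,-0.1],[0,0,0,0,0,-0.1],[0,0,0,0,0,0]]'
```

```text
time_s: 10.65
eef_pos: [0.4172, -0.1589, 0.1024]
eef_rot: [0.0, 0.944, 0.329, 0.0]
wrist_force: [-0.4, 0.0, 0.3]
opening: 0.595
grasp_force: 0.0
time_s: 11.9
eef_pos: [0.4176, -0.1593, 0.1025]
eef_rot: [0.001, 0.944, 0.329, 0.0]
wrist_force: [1.8, -5.1, -2.0]
opening: 0.104
grasp_force: 61.3
time_s: 13.15
eef_pos: [0.4177, -0.1612, 0.1026]
eef_rot: [0.002, 0.931, -0.364, 0.001]
wrist_force: [2.1, -13.8, -7.0]
opening: 0.1
grasp_force: 60.6
```

```bash
python3 -m pendant '[[0,0,0,0,0,0],[0,0,0,0,0,0],[0,0,0,0,0,0],[0,0,0,0,0,0],[0,0,0.02,0,0,0],[0,0,0.05,0,0,0],[0,0,0.08,0,0,0],[0,0,0.08,0,0,0],[0,0,0.08,0,0,0],[0,0,0.08,0,0,0]]' -0.1
python3 -m pendant '[[0.04,0.04,0,0,0,0.09],[0.04,0.04,0,0,0,0.09],[0.04,0.04,0,0,0,0.09],[0.04,0.04,0,0,0,0.09],[0.04,0.04,0,0,0,0.09],[0.04,0.04,0,0,0,0.025],[0.026,0.015,0,0,0,0],[0,0,0,0,0,0],[0,0,0,0,0,0],[0,0,0,0,0,0]]' 0.4
python3 - <<'E'
from h import *
from bench import camera,ctrl
o=ctrl.get_obs();c=camera('wrist')
C=cam(c,o);X=rot(o['eef_rot']);print(o['time_s'],o['eef_pos'],np.degrees(np.arctan2(X[1,0],X[0,0])))
q=C[2].T@(np.array([.471,-.110,.113])-C[1]);print((q[0]/q[2]*C[0][0]+C[0][2]-120)*2,(q[1]/q[2]*C[0][1]+C[0][3]-150)*2)
cv2.imwrite('pics/w4.png',cv2.resize(c['color'][150:450,120:520],None,fx=2,fy=2))
E
```

```text
time_s: 14.4
eef_pos: [0.4172, -0.1589, 0.1816]
eef_rot: [0.0, 0.932, -0.363, 0.0]
wrist_force: [-0.2, -0.5, 0.1]
opening: 0.449
grasp_force: 0.0
time_s: 15.65
eef_pos: [0.4702, -0.108, 0.1803]
eef_rot: [-0.0, 1.0, 0.001, -0.0]
wrist_force: [0.4, -0.2, 0.2]
opening: 0.696
grasp_force: 0.0
15.65 [ 0.47017729 -0.10798875  0.18025531] 0.09051969510113937
405.061850347327 193.46013778016163
```

View pics/w4.png

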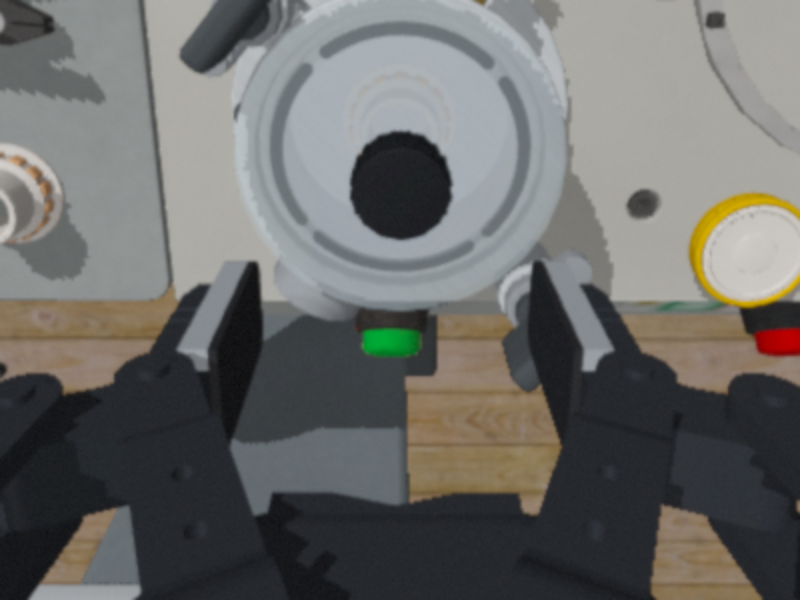

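The knob top is at (401,188), within 1–2 mm of the prediction. Both cleats are turned along the lid's edge.

```bash
python3 -m pendant '[[0.009,-0.006,-0.1,0,0,0],[0,0,-0.1,0,0,0],[0,0,-0.1,0,0,0],[0,0,-0.07,0,0,0],[0,0,-0.04,0,0,0],[0,0,-0.026,0,0,0],[0,0,0,0,0,0],[0,0,0,0,0,0],[0,0,0,0,0,0],[0,0,0,0,0,0]]'
python3 -m pendant '[[0,0,0,0,0,0],[0,0,0,0,0,0],[0,0,0,0,0,0],[0,0,0,0,0,0],[0,0,0,0,0,0],[0,0,0,0,0,0],[0,0,0,0,0,0],[0,0,0,0,0,0],[0,0,0,0,0,0],[0,0,0,0,0,0]]' -1
```

```text
time_s: 16.95
eef_pos: [0.4724, -0.1091, 0.0934]
eef_rot: [0.0, 1.0, 0.001, 0.0]
wrist_force: [1.0, -0.7, 0.1]
opening: 0.698
grasp_force: 0.0
time_s: 18.2
eef_pos: [0.4723, -0.1094, 0.0935]
eef_rot: [0.0, 1.0, 0.001, 0.0]
wrist_force: [-2.3, -2.1, 6.0]
opening: 0.356
grasp_force: 59.3
```

```bash
python3 -m pendant '[[0,0,0.003,0,0,0],[0,0,0.003,0,0,0],[0,0,0.003,0,0,0],[0,0,0.003,0,0,0],[0,0,0.003,0,0,0],[0,0,0,0,0,0],[0,0,0,0,0,0],[0,0,0,0,0,0],[0,0,0,0,0,0],[0,0,0,0,0,0]]'
```

```text
time_s: 19.45
eef_pos: [0.4716, -0.1089, 0.0949]
eef_rot: [-0.0, 1.0, 0.001, -0.001]
wrist_force: [3.7, -4.7, -13.2]
opening: 0.355
grasp_force: 60.7
```

```bash
python3 -m pendant '[[0,0,0.003,0,0,0],[0,0,0.003,0,0,0],[0,0,0.003,0,0,0],[0,0,0.003,0,0,0],[0,0,0.003,0,0,0],[0,0,0.003,0,0,0],[0,0,0.003,0,0,0],[0,0,0.003,0,0,0],[0,0,0.003,0,0,0],[0,0,0.003,0,0,0]]'
```

```text
time_s: 20.7
eef_pos: [0.4724, -0.1087, 0.1025]
eef_rot: [-0.0, 1.0, 0.001, 0.0]
wrist_force: [-0.6, 0.3, -4.4]
opening: 0.353
grasp_force: 62.1
```

```bash
python3 -m pendant '[[0,0,0.004,0,0,0],[0,0,0.004,0,0,0],[0,0,0.004,0,0,0],[0,0,0.004,0,0,0],[0,0,0.004,0,0,0],[0,0,0.004,0,0,0],[0,0,0.004,0,0,0],[0,0,0,0,0,0],[0,0,0,0,0,0],[0,0,0,0,0,0]]'
python3 - <<'E'
from h import *
from bench import camera
c=camera('scene');d=camera('side')
a=c['color'][195:325,280:390];b=d['color'][195:325,265:375]
cv2.imwrite('pics/crop5.png',np.hstack([cv2.resize(x,None,fx=3.6,fy=3.6,interpolation=2) for x in(a,b)]))
for n,x in(('scene',c),('side',d)):
  C=cam(x)
  def pr(p): q=C[2].T@(np.array(p)-C[1]);return [q[0]/q[2]*C[0][0]+C[0][2],q[1]/q[2]*C[0][1]+C[0][3]]
  o=(280,195) if n=='scene' else (265,195)
  ax=C[2][:2,2]/np.linalg.norm(C[2][:2,2])
  for z,r in((.07,.062),(.085,.06),(.095,.06)):
    print(n,z,[np.round((np.array(pr([.4715-ax[0]*r,-.110-ax[1]*r,z]))-o)*3.6)])
E
```

```text
time_s: 21.95
eef_pos: [0.4722, -0.109, 0.1077]
eef_rot: [-0.0, 1.0, 0.001, -0.0]
wrist_force: [-0.4, -0.4, -4.7]
opening: 0.356
grasp_force: 62.1
scene 0.07 [array([221., 306.])]
scene 0.085 [array([221., 277.])]
scene 0.095 [array([221., 259.])]
side 0.07 [array([205., 286.])]
side 0.085 [array([205., 258.])]
side 0.095 [array([205., 241.])]
```

View pics/crop5.png

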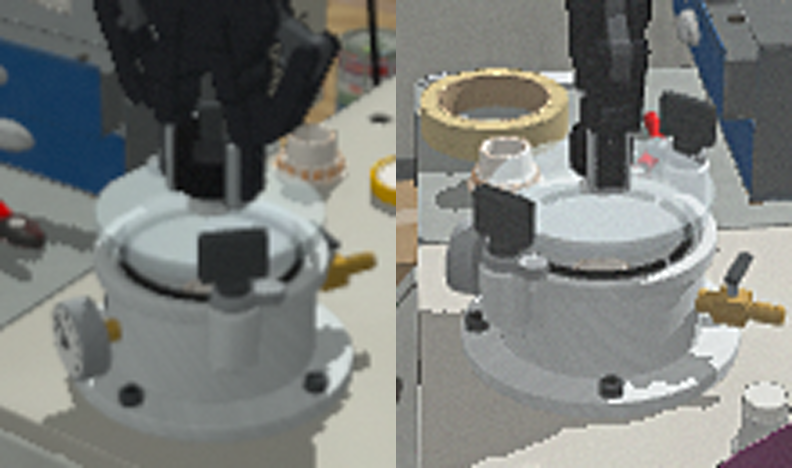

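The crops show the lid level over the pot with both cleats clear. It has risen 14.2 mm, so I'll trim the last 0.8 mm and hand in.

```bash
python3 -m pendant '[[0,0,0.004,0,0,0],[0,0,0,0,0,0],[0,0,0,0,0,0],[0,0,0,0,0,0],[0,0,0,0,0,0],[0,0,0,0,0,0],[0,0,0,0,0,0],[0,0,0,0,0,0],[0,0,0,0,0,0],[0,0,0,0,0,0]]' && python3 -c "
from bench import ctrl
print(ctrl.hand_in())"
```

```text
time_s: 23.3
eef_pos: [0.4722, -0.109, 0.1085]
eef_rot: [-0.0, 1.0, 0.001, -0.0]
wrist_force: [0.5, 0.2, -3.7]
opening: 0.351
grasp_force: 62.1
the job is handed in; nothing more can be done
None
```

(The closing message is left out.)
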